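Register a printing block in the corner of the printing board and hold it

ROBOT

A 6-joint arm with a two-finger parallel gripper is mounted at the origin on the work surface. World frame = base frame: x ahead of the robot, y to its left, z up, the work surface at z = 0. Lengths are in m, angles in degrees, forces in N, time in s.
With the tool pointing down it reaches from about 0.4 to 0.825 m from the base axis. Payload 7 kg.
Tool frame: the origin (TCP) lies between the finger pads; the fingertips stand 19 mm ahead of it and the grasp point (between the pads) is the TCP; x points along the fingers, y is the direction in which the jaws open and shut, and the axes are right-handed (so a half turn about x gives the same grasp; the last joint's range is limited). The gripper opens to 88 mm and grips with 3 to 60 N. Pads are 19 mm wide; open, the fingers measure 130 mm over their backs; the gripper's body (78 mm by 193 mm) begins 47 mm behind the grasp point.
Start: joints at [87.095, 20.546, 0.682, 0, -70.136, -16.507], TCP at [0.224, 0.637, 0.246] pointing down, gripper open.
Joint ranges: [-176.03, 176.03], [-82.01, 121.73], [-58.28, 71.71], [-173.87, 95.51], [-174.79, -0.11], [-173.66, 173.66]. Speed limits (degrees/s): [136.94, 136.94, 172.46, 180, 180, 180].

INTERFACE

Orientations are given as [roll, pitch, yaw] about the fixed x, y, z axes, in that order (R = Rz(yaw) Ry(pitch) Rx(roll)).
In Python, from plant import r gives the robot as it stands.
- The arm moves only by the tool send_rows, never from a script. Its argument "plan" is a list of rows, each a list of 2 entries, a list of its own where there are three numbers: the shift along the tool's x, y, z scaled (see below), then the turn, a rotation vector about the tool's x, y, z scaled (see below). A call has exactly 5 rows; each row is the pose to reach, as a shift and turn from the pose measured when the call began, along the tool's axes at that moment; what a row does not reach only later rows make up. The controller multiplies each number of a shift by 0.15 m and each number of a turn by pi/4 rad. A row lasts 1/10 s, in which the tool goes at most 50 mm and 8.59 degrees, less where a joint would pass 70% of its speed; a pose out of reach is approached as far as the arm can. A call with a number of a shift or a turn outside -1 to 1 is refused whole. A call with a gripper value outside its range is refused whole. "jaw" is the opening, from -1 (shut) to 1 (fully open), so that 0 is half open, set as the call begins (left out, the last holds). The fingers move at their own pace and stop on an object; "force" is the grip in N (left out, the last holds). Time passes only in rows, so rows that repeat a pose let the fingers close, or fill a call up. It gives the time, the measured TCP pose, the force and the opening at its end, in the units of the state.
- r.get_state(): the state, without advancing time (a new reading comes with each control period).
- r.capture(name): name is "scene" or "top" or "wrist"; returns a dict with "color" (480x640x3 uint8, red, green, blue), "range_z" (480x640 float32, m along the optical axis (not along the pixel's ray), 0 where there is no reading), "mtx" (3x3 intrinsics, pixels), "k1" (the pictures are not rectified: a ray, as slopes to the right and down, at radius r is drawn at 1 + k1 r^2 times it, then the intrinsics apply), "pose" (4x4, takes a point from camera to world coordinates). Camera axes: x right, y down, z forward; pixel columns grow to the right and rows downward; lengths in m; the calibration is good to about 2 mm. A picture is of the moment at which its call begins.
- r.close_job(): hands the job in, once; it reports no verdict.
Trained networks look in a picture, given as the dict that the camera call returned (one of the last four; its "shot" number tells which), for a name from the list of things; names that differ only in an ending like _2 or _b are one class to them, and where a whole thing is asked for, a point or a joint stands for the part that bears it (a point fixed in the world has none). Each returns a list of dicts, best first, with "score" (0 to 1); they miss things now and then, are a little off and sometimes report something else, mostly with a low value. They report only what shows in the picture. A call takes as long as a camera call. They do not tell look-alikes from the thing itself.
- r.find_in(picture, target): "uv" ([column, row] in pixels, amid what is visible of it).
- r.trace(picture, target): "mask" (480x640 bool, what is visible of it) and "uv" ([column, row] in pixels, amid what is visible of it).
The state is a dict: "time_s": time; "joints": joint angles; "qd": joint speeds; "joint_torque": joint torques, N m; "tcp_pos": TCP position; "eef_rot": TCP orientation; "contact_force": force on the tool from outside, world axes, zero at the start; "moment": the same for the moment, N m; "gripper_width": finger opening in m.
Only numpy, scipy, OpenCV 4.12 (cv2) and the standard library are available. Lean on these libraries where they do the work, as an engineer would, in place of code of your own. Each camera call takes 0.05 s, during which the arm holds its last target. There are 200 camera calls.

TASK

On the printing board, swing the hinged metal fence round until it snaps home, square to the fixed fence. Then take the rectangular wooden printing block by its grip, set it flat on the paper and press it fully into the corner, a long side flush against the fixed fence and an end flush against the hinged fence, touching both at once; finish while still holding it and pressing it firmly against both fences. Leave everything else on the table where it is.

Things in the scene. Friction and masses are not known exactly. Their poses are not given: they have to be found in the camera images.
- board: The printing board: a fixed plywood base 260 (its x) x 240 (its y) x 12 mm with a sheet of paper on it; it cannot move. Origin: centre of its underside, on the table. At yaw 0 its x points away from the robot. The FIXED fence stands along its left (+y) edge; the hinged fence is pivoted near the far right (+x, -y) of the board.
- fixed_fence (a point): Centre of the fixed fence: an aluminium bar 190 (along the board's x) x 14 x 24 mm high, screwed on the board. It lies at (20, 107, 24) mm in the board's frame, so the inner face lies at y = +100 mm of the board. Its x axis is parallel to the board's x.
- gate (a joint): Angle of the hinged fence, rad. 0: folded, along the board's -x; grows as the free end swings clockwise seen from above, over the paper, towards the fixed fence (push its -y face). Stays where left. Turns with 0.09 N m; at 1.1 to 1.2 it climbs a sprung ball catch (up to 0.4 N m), rides on it, and past 1.52 snaps home to a hard stop at 1.571: square, 5 mm short of the fixed fence.
- hinge (a point): Point on the axis of the hinge, 25 mm above the table, at (97, -50) mm in the board's frame. A steel barrel 18 mm across, 28 mm high, stands round it on the board. The ball catch, a steel ball standing 3.5 mm out of the board's top, is at (86, 0) mm in the board's frame.
- bar_end (a point): Middle of the free end of the hinged fence, an aluminium bar 145 mm long (from the hinge axis along this frame's -x), 14 mm thick, 1 to 24 mm above the board's top; this point is 25 mm above the table and moves with the bar. The bar's -y face is the working face: it looks along the board's -y while folded, along its -x (towards the robot) when home.
- corner (a point): The corner to press into: where the fixed fence's inner face and the hinged fence's working face (when home) meet on the board's top, 12 mm above the table, at (90, 100) mm in the board's frame. Axes as the board's: the block belongs on its -x, -y side, its centre 45 mm (x) and 30 mm (y) from it. Friction along a fence (coefficient about 0.6) can carry part of a push meant for the other.
- block_center (a point): Centre of the rectangular printing block (loose, about 0.14 kg), half-way up, 29 mm above its underside. Wooden base 90 (its x) x 60 (its y) x 22 mm, and on the middle of its top an upright wooden grip 70 (x) x 22 (y) x 36 mm; 58 mm high in all. It stands on the table right of the board, beside a round printing block; which of the two is nearer the robot varies. Both ways round are alike.
- round_block: Bystander: round printing block, 66 mm across, 22 mm thick, with a turned knob, 58 mm high in all. Origin: centre of its underside. Not to be moved.
- ink_jar: Bystander: ink jar 58 mm across, 60 mm high, beyond the board. Origin: centre of its underside.
- brayer: Bystander: hand roller, 36 mm across, 80 mm wide, with a handle 140 mm long along its -x; beyond the board. Origin: on the table under the roller's middle.
- phone: Bystander: phone 72 x 145 x 10 mm, near the robot. Origin: centre of its underside.
- tumbler: Bystander: empty drinking glass 68 mm across, 100 mm high, far right. Origin: centre of its underside.
- plate: Bystander: white plate 170 mm across, 18 mm high, left. Origin: centre of its underside.
- ruler: Bystander: steel ruler 30 x 300 x 4 mm, far left. Origin: centre of its underside.
There are look-alikes about, which are no part of the job. Leave any blue look-alike of the part that bears block_center alone.

How it is judged:
By the outcome, as a careful person would: the job done as asked, in the order asked, and still so for the second after the job is handed in, while the arm keeps its last pose, push and grip.
It also fails if it takes over 72 s, if anything falls off the work surface, if the arm or the gripper's body presses on something with over 40 N, if the wrist force passes 120 N, or if a joint passes its speed limit or range.

## Working session

There is one attempt and no reset: what is moved stays moved. The work goes in short steps, Python scripts to look and compute and a tool call to move; the robot and the scene stay as the last step left them, time stands still between calls to the robot, and variables do not carry over. Pictures are saved under pics/ and viewed, about 8 in all and at most 12, crops included, and the job is handed in when it is done.

Besides the shell and the picture viewer there is one more tool, called after ">>>" as name([rows], argument=value, ...), one row to a line, values as JSON. send_rows: Moves the arm, as the interface text tells. Its arguments: {"type":"object","properties":{"plan":{"type":"array"},"jaw":{"type":"number"},"force":{"type":"number"}},"required":["plan"]}

```bash
ls; mkdir -p pics
cat > h.py <<'E'
import numpy as np, cv2
from scipy.spatial.transform import Rotation as R
from plant import r
def save(c,n,crop=None,s=1):
    im=c["color"][:,:,::-1]
    if crop: a,b,x,y=crop; im=im[b:y,a:x]
    if s!=1: im=cv2.resize(im,None,fx=s,fy=s,interpolation=cv2.INTER_CUBIC)
    cv2.imwrite("pics/"+n+".png",im)
def ray(c,uv):
    uv=np.atleast_2d(np.asarray(uv,float)); K=c["mtx"]
    d=(uv-[K[0][2],K[1][2]])/[K[0][0],K[1][1]]; s=d.copy()
    for _ in range(10): s=d/(1+c["k1"]*(s**2).sum(1,keepdims=True))
    return np.c_[s,np.ones(len(s))]
def w_at_z(c,uv,z):
    P=np.array(c["pose"]); d=ray(c,uv)@P[:3,:3].T; o=P[:3,3]
    return o+d*((z-o[2])/d[:,2:3])
def w_depth(c,uv):
    P=np.array(c["pose"]); uvi=np.round(np.atleast_2d(uv)).astype(int)
    z=c["range_z"][uvi[:,1],uvi[:,0]]
    return (ray(c,uv)*z[:,None])@P[:3,:3].T+P[:3,3]
def proj(c,X):
    P=np.array(c["pose"]); x=(np.atleast_2d(X)-P[:3,3])@P[:3,:3]; s=x[:,:2]/x[:,2:]
    s=s*(1+c["k1"]*(s**2).sum(1,keepdims=True)); K=c["mtx"]
    return s*[K[0][0],K[1][1]]+[K[0][2],K[1][2]]
def goal(pos,Rm,st=None):
    """shift, turn (scaled) to go to world pos / rotation from the present"""
    st=st or r.get_state(); R0=rot(st); 
    sh=R0.inv().apply(np.array(pos)-st["tcp_pos"])/0.15
    tu=(R0.inv()*Rm).as_rotvec()/(np.pi/4)
    return np.round(sh,4),np.round(tu,4)
def rot(st): return R.from_euler("xyz",st["eef_rot"],degrees=True)
E
python3 - <<'E'
from h import *
np.set_printoptions(precision=4,suppress=True)
s=r.get_state(); print(s)
a=r.capture("top"); save(a,"top1"); 
b=r.capture("scene"); save(b,"scene1")
for n,c in(("top",a),("scene",b)):
    print(n,np.array(c["pose"]).tolist(),c["mtx"],c["k1"])
    for t in("board","fixed_fence","hinge","bar_end","block_center","round_block","ink_jar","brayer","phone","tumbler"):
        for d in r.find_in(c,t)[:3]:
            print(t,np.round(d["uv"]),round(d["score"],2),w_depth(c,d["uv"])[0])
E
```

```text
pics
{'time_s': 0.0, 'joints': array([ 87.0943,  20.5911,   0.6326,  -0.021 , -70.138 , -16.5076]), 'qd': array([ 0.1429,  0.0234, -0.0007, -0.0764, -0.0544, -0.0064]), 'joint_torque': array([ -0.0011, -58.2714,  29.3059,   6.997 ,   0.0069,  -0.0002]), 'tcp_pos': array([0.2242, 0.6362, 0.2446]), 'eef_rot': array([  94.9404,   89.9015, -104.4801]), 'contact_force': array([-0.8069, -0.3479,  0.1085]), 'moment': array([-0.025 ,  0.01  , -0.0282]), 'gripper_width': 0.08758464388514277}
top [[0.08294568815935398, -0.9760841863204721, 0.2009469433230399, 0.26733381322101474], [-0.9965520228862914, -0.08165039130740046, 0.014740396215461414, -0.0063655763373066596], [0.0020195289083422417, -0.20147673516922535, -0.9794912182804592, 1.4685536936155068], [0.0, 0.0, 0.0, 1.0]] [[549.8319   0.     319.4932]
 [  0.     549.8319 247.2702]
 [  0.       0.       1.    ]] -0.08047807929191862
board [279. 245.] 0.66 [0.5626 0.1256 0.015 ]
hinge [279. 243.] 0.91 [0.5691 0.1268 0.0075]
bar_end [426. 300.] 0.58 [ 0.4404 -0.2691  0.0621]
block_center [470. 347.] 0.98 [ 0.3304 -0.3879  0.0567]
block_cent
[... 915 characters left out ...]
240.] 0.65 [0.5863 0.104  0.0356]
hinge [272. 357.] 0.25 [ 0.6144 -0.2704  0.0301]
bar_end [374. 342.] 0.68 [ 0.7728 -0.1434  0.0624]
bar_end [365. 249.] 0.63 [0.6095 0.0996 0.0216]
bar_end [183. 268.] 0.43 [ 0.2745 -0.197   0.0135]
block_center [205. 323.] 0.92 [ 0.4444 -0.2877  0.0294]
block_center [124. 337.] 0.91 [ 0.3393 -0.4105  0.0413]
block_center [298. 309.] 0.91 [ 0.5895 -0.1508  0.0377]
round_block [271. 359.] 0.93 [ 0.6146 -0.274   0.026 ]
ink_jar [374. 343.] 0.82 [ 0.7745 -0.1459  0.0614]
brayer [429. 276.] 0.68 [0.7764 0.1245 0.0027]
phone [184. 271.] 0.88 [ 0.2787 -0.2016  0.0083]
tumbler [210. 425.] 0.88 [ 0.6021 -0.4362  0.0134]
tumbler [357. 238.] 0.7 [0.5799 0.1076 0.0368]
```

View pics/top1.png

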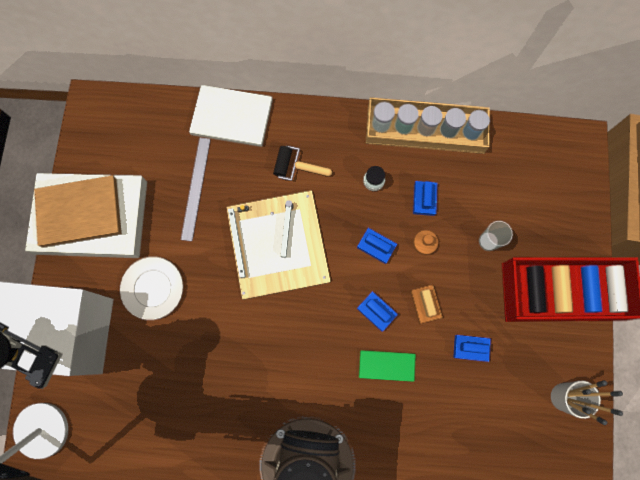

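View pics/scene1.png

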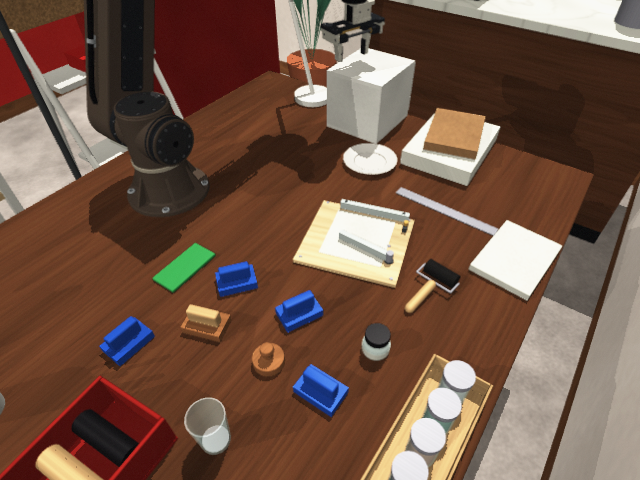

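The top view shows the wooden rectangular block at about (426,304) and the round block at (426,242). There are four blue look-alikes at (377,245), (378,311), (426,198) and (472,348). The board is centred near (279,245), its fixed fence running (232,210)–(240,277) and the hinge barrel at (289,204). I choose the wooden block at (426,304), which is (205,322) in the scene view.

```bash
cat > m1.py <<'E'
from h import *
np.set_printoptions(precision=4,suppress=True)
a=r.capture("top"); b=r.capture("scene")
v,u=np.mgrid[0:480,0:640]; uv=np.c_[u.ravel(),v.ravel()]
def rect(p):
    (c,wh,an)=cv2.minAreaRect((p[:,:2]*1000).astype(np.float32)); return np.round(c,1),np.round(wh,1),round(an,2)
for n,c in(("top",a),("scene",b)):
    W=w_depth(c,uv); ok=c["range_z"].ravel()>0
    tb=W[ok&(np.abs(W[:,0]-0.5)<.3)&(abs(W[:,1])<.3)]; print(n,"table z",np.median(tb[:,2]))
    hsv=cv2.cvtColor(c["color"],cv2.COLOR_RGB2HSV).reshape(-1,3).astype(int)
    near=ok&(np.hypot(W[:,0]-.44,W[:,1]+.275)<.075)
    blk=near&(W[:,2]>.012)&~((hsv[:,0]>95)&(hsv[:,0]<135)&(hsv[:,1]>120))
    print("block all",blk.sum(),rect(W[blk])); g=blk&(W[:,2]>.045); print("grip",g.sum(),np.median(W[g,2]),rect(W[g]))
    bd=ok&(abs(W[:,0]-.57)<.2)&(abs(W[:,1]-.12)<.19)&(W[:,2]>.006)&(W[:,2]<.02)
    m=cv2.morphologyEx(bd.reshape(480,640).astype(np.uint8),cv2.MORPH_OPEN,np.ones((5,5)))
    k,l,st,_=cv2.connectedComponentsWithStats(m); i=1+st[1:,4].argmax(); bd=(l==i).ravel()
    print("board",bd.sum(),np.median(W[bd,2]),rect(W[bd]))
    fh=ok&(abs(W[:,0]-.57)<.14)&(abs(W[:,1]-.12)<.14)&(W[:,2]>.027)&(W[:,2]<.06)
    k,l,st,_=cv2.connectedComponentsWithStats(fh.reshape(480,640).astype(np.uint8),connectivity=4)
    for i in range(1,k):
        if st[i,4]>25: print("tall",st[i,4],np.median(W[(l==i).ravel(),2]),rect(W[(l==i).ravel()]))
save(a,"crop1",(200,170,480,380),2.8)
E
python3 m1.py
```

```text
top table z 0.00236653281135335
block all 752 (array([ 436.3, -278.2]), array([88.1, 62.6]), 18.3)
grip 227 0.0571548328228626 (array([ 436.9, -278.1]), array([67. , 23.9]), 18.66)
board 6385 0.012984270399803322 (array([567.1, 131.5]), array([262. , 241.8]), 16.1)
tall 312 0.03673588433637931 (array([606.5, 109.2]), array([153.9,  16.7]), 0.28)
tall 41 0.03290896562362544 (array([653.7, 233.9]), array([14.3, 28.9]), 15.84)
tall 350 0.036641462437176364 (array([555. , 238.6]), array([188. ,  14.8]), 16.16)
scene table z 0.0027777788017797067
block all 1169 (array([ 435.5, -281.3]), array([93.7, 61.4]), 20.98)
grip 381 0.05866291127993417 (array([ 436. , -280.8]), array([70.3, 24.2]), 20.44)
board 5788 0.014256774484422308 (array([566.4, 126.6]), array([263.1, 241.6]), 15.7)
tall 394 0.03525352814309468 (array([558.7, 234.7]), array([188.4,  21. ]), 15.56)
tall 36 0.0322665428434214 (array([656.2, 225.4]), array([11.6, 21. ]), 12.78)
tall 423 0.03726799231645839 (array([606.3, 107.7]), array([ 19.4, 154.1]), 88.89)
```

View pics/crop1.png

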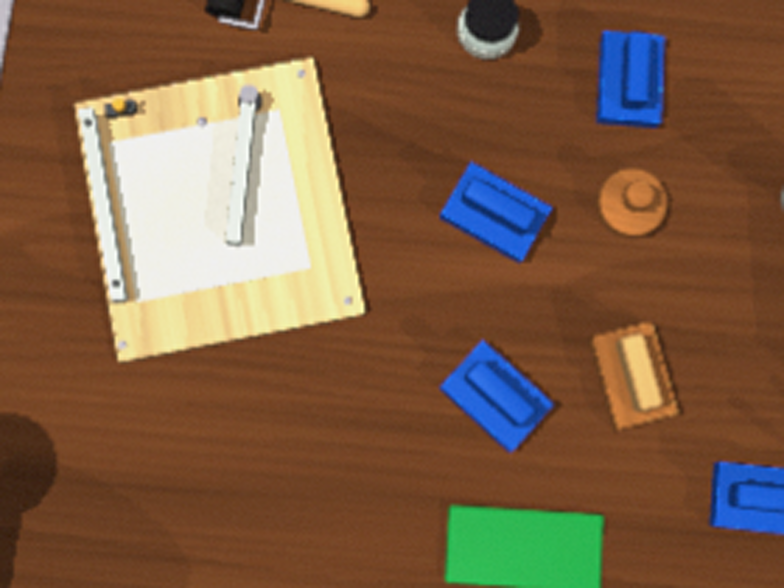

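The crop confirms it: an unpainted wooden rectangular block with an upright grip, at top-view pixel (426,304). The bar is swung about 16° from folded, and the ball catch shows at about (272,213). Depth puts the board at (566,130) mm with yaw about 16°, and the block at (436.5,-279) mm with yaw about 19.5°. Next is the fence push.

```bash
cat >> h.py <<'E'
def down(yaw):
    """tool pointing down, tool y (jaw direction) at world yaw degrees"""
    t=np.radians(yaw); x=np.array([0,0,-1.]); y=np.array([np.cos(t),np.sin(t),0]); return R.from_matrix(np.c_[x,y,np.cross(x,y)])
def yawof(Rm): y=Rm.as_matrix()[:,1]; return np.degrees(np.arctan2(y[1],y[0]))
H=np.array([.673,.1087])
def push(phi,rad,off,z,flip=0):
    d=np.array([np.cos(np.radians(phi)),np.sin(np.radians(phi))]); n=np.array([-d[1],d[0]])
    return np.r_[H+rad*d+off*n,z],down(phi+180*flip)
E
python3 - <<'E'
from h import *
np.set_printoptions(precision=4,suppress=True)
s=r.get_state(); print("yaw now",yawof(rot(s)),s["joints"][[0,5]])
for f in(0,1):
    p,Rm=push(180,.115,.035,.13,f); print(f,p,goal(p,Rm,s))
E
```

```text
yaw now -109.41039308676328 [ 87.0954 -16.5062]
0 [0.558  0.0737 0.13  ] (array([ 0.7706,  2.8   , -3.345 ]), array([ 1.5687, -0.0001, -0.    ]))
1 [0.558  0.0737 0.13  ] (array([ 0.7706,  2.8   , -3.345 ]), array([-2.4313,  0.    , -0.0001]))
```

>>> send_rows([
  [[0, 0.25, -0.3], [0, 0, 0]],
  [[0, 0.5, -0.6], [0, 0, 0]],
  [[0, 0.7, -0.84], [0, 0, 0]],
  [[0, 0.7, -0.84], [0, 0, 0]],
  [[0, 0.7, -0.84], [0, 0, 0]],
], jaw=-1, force=20)

```text
time_s: 1.7
tcp_pos: [0.3094, 0.4941, 0.2464]
eef_rot: [-85.2, 89.9, 75.3]
contact_force: [-0.6, 0.6, -0.4]
gripper_width: 0.0533
```

>>> send_rows([
  [[0, 0.25, -0.3], [0, 0, 0]],
  [[0, 0.5, -0.6], [0, 0, 0]],
  [[0, 0.7, -0.84], [0, 0, 0]],
  [[0, 0.7, -0.84], [0, 0, 0]],
  [[0, 0.7, -0.84], [0, 0, 0]],
])

```text
time_s: 2.2
tcp_pos: [0.3938, 0.3522, 0.2465]
eef_rot: [-91.2, 89.9, 69.1]
contact_force: [0.5, 1.0, 0.2]
gripper_width: 0.0132
```

>>> send_rows([
  [[0, 0.25, -0.3], [0, 0, 0]],
  [[0, 0.5, -0.6], [0, 0, 0]],
  [[0, 0.7, -0.84], [0, 0, 0]],
  [[0, 0.7, -0.84], [0, 0, 0]],
  [[0, 0.7, -0.84], [0, 0, 0]],
])

```text
time_s: 2.7
tcp_pos: [0.4781, 0.2109, 0.2462]
eef_rot: [-91.0, 89.9, 69.2]
contact_force: [0.1, 0.3, 0.2]
gripper_width: 0.0007
```

>>> send_rows([
  [[0, 0.25, -0.3], [0, 0, 0]],
  [[0, 0.5, -0.6], [0, 0, 0]],
  [[0, 0.7, -0.84], [0, 0, 0]],
  [[0, 0.7, -0.84], [0, 0, 0]],
  [[0, 0.7, -0.84], [0, 0, 0]],
])

```text
time_s: 3.2
tcp_pos: [0.5621, 0.0696, 0.2454]
eef_rot: [-65.0, 89.9, 95.2]
contact_force: [-1.1, 0.6, -0.6]
gripper_width: 0.0004
```

>>> send_rows([
  [[0, 0, 0], [0.19, 0, 0]],
  [[0, 0, 0], [0.38, 0, 0]],
  [[0, 0, 0], [0.57, 0, 0]],
  [[0, 0, 0], [0.75, 0, 0]],
  [[0, 0, 0], [0.8, 0, 0]],
])

```text
time_s: 3.7
tcp_pos: [0.5618, 0.0723, 0.2454]
eef_rot: [-36.8, 89.9, 87.2]
contact_force: [0.2, -0.2, -0.1]
gripper_width: 0.0002
```

>>> send_rows([
  [[0.1, 0, 0], [0.19, 0, 0]],
  [[0.2, 0, 0], [0.38, 0, 0]],
  [[0.3, 0, 0], [0.57, 0, 0]],
  [[0.3, 0, 0], [0.75, 0, 0]],
  [[0.3, 0, 0], [0.77, 0, 0]],
])

```text
time_s: 4.2
tcp_pos: [0.5613, 0.0746, 0.2]
eef_rot: [25.2, 89.9, 114.5]
contact_force: [-0.1, 0.4, -0.6]
gripper_width: 0.0006
```

```bash
cat > m2.py <<'E'
from h import *
np.set_printoptions(precision=4,suppress=True)
s=r.get_state(); print(s["tcp_pos"],yawof(rot(s)),s["joints"])
c=r.capture("wrist"); save(c,"wrist1")
v,u=np.mgrid[0:480,0:640]; uv=np.c_[u.ravel(),v.ravel()]; W=w_depth(c,uv); ok=c["range_z"].ravel()>0
print("cam",np.array(c["pose"])[:3,3]);
fh=ok&(W[:,2]>.028)&(W[:,2]<.05)&(abs(W[:,0]-.57)<.25)&(abs(W[:,1]-.12)<.2)
k,l,st,_=cv2.connectedComponentsWithStats(fh.reshape(480,640).astype(np.uint8),connectivity=4)
for i in range(1,k):
    if st[i,4]>150:
        p=W[(l==i).ravel()]; q=cv2.minAreaRect((p[:,:2]*1000).astype(np.float32)); print(st[i],np.median(p[:,2]),q)
print("paper z",np.median(W[ok&(W[:,2]>.006)&(W[:,2]<.02),2]))
p,Rm=push(180,.115,.035,.039); print(goal(p,Rm,s))
E
python3 m2.py
```

```text
[0.5613 0.0746 0.2   ] 179.28653592928148 [ 27.309   12.3784 -16.9536  -0.1063 -60.6635 -27.9704]
cam [0.5601 0.0088 0.3386]
[196 250 160  18 905] 0.035049236094616576 ((603.9571533203125, 108.61356353759766), (15.103974342346191, 150.1208038330078), 88.71234893798828)
[ 60 271  66  18 820] 0.0328620410036862 ((788.4681396484375, 129.84107971191406), (14.60151195526123, 63.736358642578125), 86.45379638671875)
paper z 0.011930102303790824
(array([ 1.0731,  0.0212, -0.008 ]), array([-0.0159,  0.0019, -0.0009]))
```

View pics/wrist1.png

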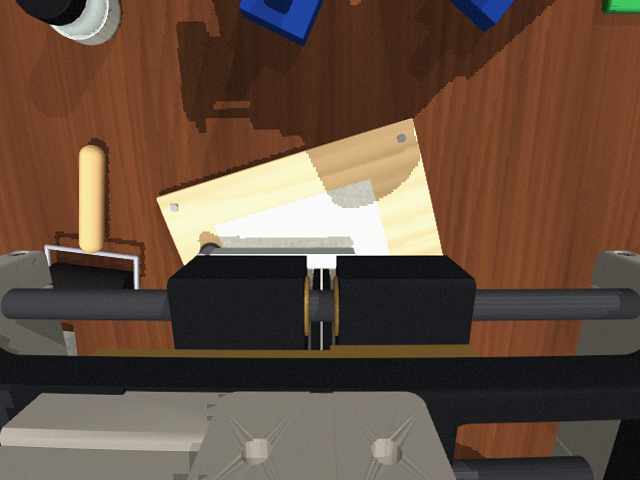

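The wrist view shows the near half of the board, with the bar at about (285,245) just ahead of the fingers and the barrel at (210,245). Its measured position agrees with the top view to within about 2.5 mm. I'll lower beside the working face.

>>> send_rows([
  [[0.25, 0.02, 0], [0, 0, 0]],
  [[0.5, 0.02, 0], [0, 0, 0]],
  [[0.7, 0.02, 0], [0, 0, 0]],
  [[0.8, 0.02, 0], [0, 0, 0]],
  [[0.8, 0.02, 0], [0, 0, 0]],
])

```text
time_s: 4.75
tcp_pos: [0.5574, 0.0753, 0.0785]
eef_rot: [82.7, 89.8, 172.5]
contact_force: [-0.3, -0.2, 1.0]
gripper_width: 0.0005
```

>>> send_rows([
  [[0.1, 0, 0], [0, 0, 0]],
  [[0.2, 0, 0], [0, 0, 0]],
  [[0.27, 0, 0], [0, 0, 0]],
  [[0.27, 0, 0], [0, 0, 0]],
  [[0.27, 0, 0], [0, 0, 0]],
])

```text
time_s: 5.25
tcp_pos: [0.5578, 0.0757, 0.0388]
eef_rot: [75.7, 89.9, 165.5]
contact_force: [-0.6, 0.0, 1.0]
gripper_width: 0.0007
```

```bash
cat > sw.py <<'E'
import sys
from h import *
# rows through a swing: python3 sw.py rad off z phi1..phi5
rad,off,z=map(float,sys.argv[1:4]); s=r.get_state(); print(s["tcp_pos"],yawof(rot(s)),s["contact_force"])
rows=[]
for ph in map(float,sys.argv[4:]):
    a,b=goal(*push(ph,rad,off,z),s); rows.append([np.round(a,3).tolist(),np.round(b,3).tolist()])
print(rows)
E
python3 sw.py .115 .0165 .039 180 176 171 166 161
```

```text
[0.55781563 0.07570701 0.03884165] 179.79949710675274 [-0.56990847  0.03992355  1.00488162]
[[[-0.001, -0.001, 0.11], [-0.004, 0.001, -0.003]], [[-0.001, 0.005, 0.164], [0.084, 0.001, -0.003]], [[-0.001, 0.007, 0.231], [0.196, 0.0, -0.003]], [[-0.001, 0.004, 0.299], [0.307, 0.0, -0.003]], [[-0.001, -0.006, 0.366], [0.418, 0.0, -0.003]]]
```

>>> send_rows([
  [[0, 0, 0.1], [0, 0, 0]],
  [[0, 0.005, 0.165], [0.085, 0, 0]],
  [[0, 0.007, 0.23], [0.195, 0, 0]],
  [[0, 0.004, 0.3], [0.305, 0, 0]],
  [[0, -0.006, 0.366], [0.42, 0, 0]],
])

```text
time_s: 5.75
tcp_pos: [0.5594, 0.1318, 0.04]
eef_rot: [53.2, 89.9, 123.9]
contact_force: [0.4, -1.5, 0.4]
gripper_width: 0.0004
```

```bash
python3 sw.py .115 .0165 .039 157 153 149 145 141
```

```text
[0.5594259 0.1318393 0.0400298] 160.73470310351618 [ 0.38145849 -1.45355687  0.37711315]
[[[0.007, 0.006, 0.044], [0.083, 0.001, -0.002]], [[0.007, 0.009, 0.098], [0.172, 0.001, -0.002]], [[0.007, 0.007, 0.152], [0.261, 0.001, -0.002]], [[0.007, 0.002, 0.206], [0.35, 0.001, -0.002]], [[0.007, -0.007, 0.26], [0.438, 0.001, -0.002]]]
```

>>> send_rows([
  [[0.006, 0.006, 0.045], [0.085, 0, 0]],
  [[0.006, 0.009, 0.1], [0.17, 0, 0]],
  [[0.006, 0.007, 0.153], [0.26, 0, 0]],
  [[0.006, 0.002, 0.207], [0.35, 0, 0]],
  [[0.006, -0.007, 0.262], [0.44, 0, 0]],
])

```text
time_s: 6.25
tcp_pos: [0.5737, 0.1696, 0.0402]
eef_rot: [33.4, 89.9, 84.2]
contact_force: [0.1, -1.7, -0.1]
gripper_width: 0.0006
```

>>> send_rows([
  [[0, 0.006, 0.045], [0.085, 0, 0]],
  [[0, 0.009, 0.1], [0.17, 0, 0]],
  [[0, 0.007, 0.153], [0.26, 0, 0]],
  [[0, 0.002, 0.207], [0.35, 0, 0]],
  [[0, -0.007, 0.262], [0.44, 0, 0]],
])

```text
time_s: 6.75
tcp_pos: [0.5991, 0.2, 0.041]
eef_rot: [74.6, 89.9, 105.4]
contact_force: [-1.3, -2.7, 0.6]
gripper_width: 0.0007
```

```bash
python3 sw.py .115 .0165 .039 117 114 111 108 106
```

```text
[0.59905035 0.1999948  0.04101605] 120.85954060154205 [-1.33722177 -2.71598874  0.55651444]
[[[0.014, -0.003, 0.053], [0.086, 0.0, -0.002]], [[0.014, -0.001, 0.093], [0.152, 0.0, -0.002]], [[0.014, -0.001, 0.134], [0.219, 0.0, -0.002]], [[0.014, -0.003, 0.174], [0.286, 0.0, -0.002]], [[0.014, -0.006, 0.201], [0.33, 0.0, -0.002]]]
```

>>> send_rows([
  [[0.01, -0.003, 0.053], [0.085, 0, 0]],
  [[0.01, -0.001, 0.093], [0.15, 0, 0]],
  [[0.01, -0.001, 0.134], [0.22, 0, 0]],
  [[0.01, -0.003, 0.174], [0.285, 0, 0]],
  [[0.01, -0.006, 0.2], [0.33, 0, 0]],
])

```text
time_s: 7.25
tcp_pos: [0.6249, 0.2155, 0.0403]
eef_rot: [111.8, 89.9, 127.8]
contact_force: [-12.7, 1.5, 7.5]
gripper_width: 0.0007
```

>>> send_rows([
  [[0, 0, 0.01], [0, 0, 0]],
  [[0, 0, 0.02], [0, 0, 0]],
  [[0, 0, 0.03], [0, 0, 0]],
  [[0, 0, 0.035], [0, 0, 0]],
  [[0, 0, 0.035], [0, 0, 0]],
])

```text
time_s: 7.75
tcp_pos: [0.6251, 0.2156, 0.0402]
eef_rot: [179.2, 89.4, -164.9]
contact_force: [-16.9, -1.8, 8.3]
gripper_width: 0.0004
```

```bash
python3 sw.py .115 .0165 .039 106
```

```text
[0.62514311 0.21564929 0.04022529] 105.88930562948475 [-16.88898869  -1.84641471   8.2808242 ]
[[[0.008, -0.007, 0.0], [-0.002, -0.012, -0.0]]]
```

>>> send_rows([
  [[0, 0, -0.1], [0, 0, 0]],
  [[-0.1, 0, -0.2], [0, 0, 0]],
  [[-0.4, 0, -0.3], [0, 0, 0]],
  [[-0.7, 0, -0.4], [0, 0, 0]],
  [[-0.8, 0, -0.5], [0, 0, 0]],
])

```text
time_s: 8.25
tcp_pos: [0.5559, 0.1972, 0.167]
eef_rot: [126.7, 89.9, 142.7]
contact_force: [0.3, 0.6, -0.0]
gripper_width: 0.0005
```

Run:
```python
from h import *
s=r.get_state(); print(s["tcp_pos"],yawof(rot(s)),s["contact_force"])
for f in("top","scene"):
    c=r.capture(f)
    v,u=np.mgrid[0:480,0:640]; uv=np.c_[u.ravel(),v.ravel()]; W=w_depth(c,uv); ok=c["range_z"].ravel()>0
    fh=ok&(abs(W[:,0]-.57)<.16)&(abs(W[:,1]-.12)<.16)&(W[:,2]>.025)&(W[:,2]<.045)
    k,l,st,_=cv2.connectedComponentsWithStats(fh.reshape(480,640).astype(np.uint8),connectivity=4)
    for i in range(1,k):
        if st[i,4]>60: print(f,st[i,4],cv2.minAreaRect((W[(l==i).ravel()][:,:2]*1000).astype(np.float32)))
    if f=="scene": save(c,"scene2",(270,170,470,310),3.5)
print(goal([.4365,-.279,.2],down(109.5),s))
```

```text
[0.55590263 0.19720226 0.16700231] 105.97800783222867 [ 0.29368714  0.56954525 -0.00487458]
top 79 ((671.7205810546875, 117.08837127685547), (18.211746215820312, 32.32587814331055), 16.101837158203125)
top 189 ((506.6205139160156, 224.5095977783203), (87.73348236083984, 14.837080001831055), 15.843633651733398)
scene 755 ((581.464599609375, 161.05459594726562), (191.81668090820312, 175.95533752441406), 15.936735153198242)
(array([-0.2231, -2.8325, -1.6395]), array([-0.0783, -0.0018, -0.0025]))
```

View pics/scene2.png

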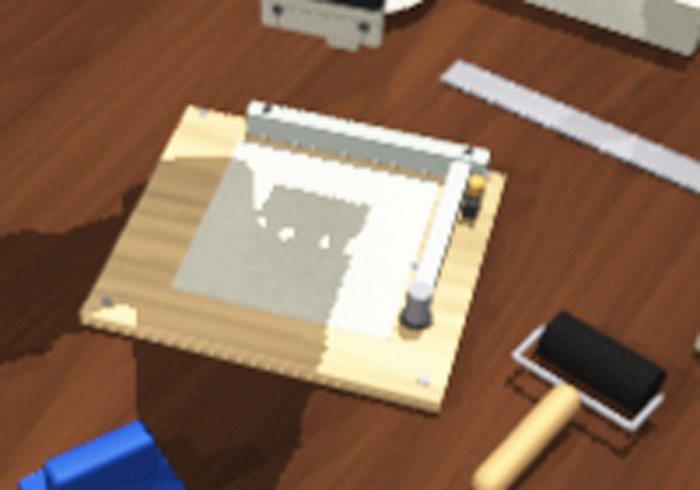

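The crop shows the hinged fence home: bar from the barrel (415,305) to the fixed fence's end (460,165), square to it. Depth gives the same fence direction, 15.9°. Now to the block.

>>> send_rows([
  [[-0.07, -0.25, -0.14], [0, 0, 0]],
  [[-0.07, -0.5, -0.29], [0, 0, 0]],
  [[-0.07, -0.75, -0.43], [0, 0, 0]],
  [[-0.07, -0.945, -0.547], [0, 0, 0]],
  [[-0.07, -0.945, -0.547], [0, 0, 0]],
], jaw=0.15)

```text
time_s: 8.85
tcp_pos: [0.5133, 0.0353, 0.176]
eef_rot: [142.2, 89.7, 158.0]
contact_force: [0.5, 1.3, -0.2]
gripper_width: 0.0347
```

>>> send_rows([
  [[-0.07, -0.25, -0.14], [0, 0, 0]],
  [[-0.07, -0.5, -0.29], [0, 0, 0]],
  [[-0.07, -0.75, -0.43], [0, 0, 0]],
  [[-0.07, -0.945, -0.547], [0, 0, 0]],
  [[-0.07, -0.945, -0.547], [0, 0, 0]],
])

```text
time_s: 9.35
tcp_pos: [0.4722, -0.1257, 0.1861]
eef_rot: [146.6, 89.7, 162.3]
contact_force: [0.5, 1.2, -0.1]
gripper_width: 0.0504
```

>>> send_rows([
  [[-0.07, -0.25, -0.14], [0, 0, 0]],
  [[-0.07, -0.5, -0.29], [-0.04, 0, 0]],
  [[-0.07, -0.75, -0.43], [-0.08, 0, 0]],
  [[-0.07, -0.945, -0.547], [-0.08, 0, 0]],
  [[-0.07, -0.945, -0.547], [-0.08, 0, 0]],
])

```text
time_s: 9.85
tcp_pos: [0.4313, -0.2867, 0.1961]
eef_rot: [147.9, 89.7, 167.0]
contact_force: [-1.0, -0.6, -0.3]
gripper_width: 0.0506
```

Run:
```python
from h import *
np.set_printoptions(precision=4,suppress=True)
s=r.get_state(); print(s["tcp_pos"],yawof(rot(s)),s["contact_force"],s["gripper_width"])
c=r.capture("wrist"); save(c,"wrist2")
v,u=np.mgrid[0:480,0:640]; uv=np.c_[u.ravel(),v.ravel()]; W=w_depth(c,uv); ok=c["range_z"].ravel()>0
hsv=cv2.cvtColor(c["color"],cv2.COLOR_RGB2HSV).reshape(-1,3).astype(int)
b=ok&(np.hypot(W[:,0]-.4365,W[:,1]+.279)<.08)&~((hsv[:,0]>95)&(hsv[:,0]<135))
for n,lo,hi in(("base",.012,.03),("grip",.048,.07)):
    g=b&(W[:,2]>lo)&(W[:,2]<hi)
    if g.sum()>20: print(n,g.sum(),np.median(W[g,2]),cv2.minAreaRect((W[g][:,:2]*1000).astype(np.float32)))
print(goal([.4365,-.279,.049],down(109.5),s))
```

```text
[ 0.4313 -0.2867  0.1961] 109.09611705217053 [-1.0117 -0.5544 -0.2663] 0.05063525075145771
base 3741 0.021575972219111617 ((434.88592529296875, -278.0671081542969), (90.4507064819336, 60.11000061035156), 18.860855102539062)
grip 2004 0.0573064478431822 ((434.3758544921875, -278.32470703125), (69.26448059082031, 22.078922271728516), 18.894716262817383)
(array([0.9808, 0.034 , 0.0541]), array([-0.009 , -0.0062, -0.004 ]))
```

View pics/wrist2.png

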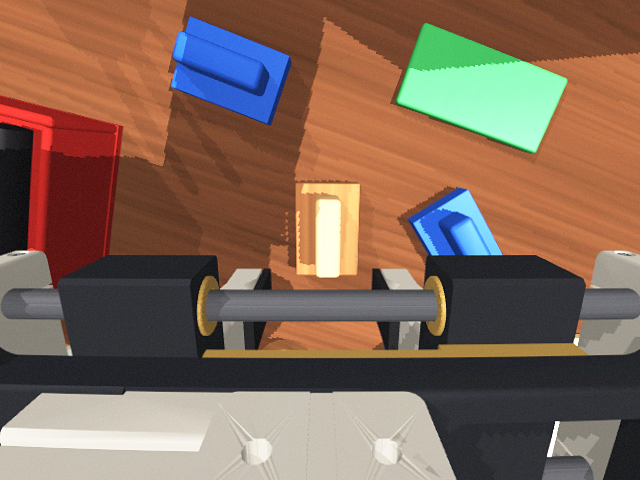

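The wrist view has the wooden block at about (328,230), its grip centred between the open fingers. The nearest blue look-alike is at (455,225), clear of the fingers. Measured block: (434.6,-278.2) mm, yaw 18.9°, grip top at 57 mm.

>>> send_rows([
  [[0.2, 0.046, 0.039], [0, 0, 0]],
  [[0.45, 0.046, 0.039], [0, 0, 0]],
  [[0.7, 0.046, 0.039], [0, 0, 0]],
  [[0.9, 0.046, 0.039], [0, 0, 0]],
  [[0.98, 0.046, 0.039], [0, 0, 0]],
])

```text
time_s: 10.4
tcp_pos: [0.4334, -0.2751, 0.0464]
eef_rot: [144.4, 89.4, 163.5]
contact_force: [-0.0, -0.2, -0.5]
gripper_width: 0.0504
```

>>> send_rows([
  [[0, 0, 0], [0, 0, 0]],
  [[0, 0, 0], [0, 0, 0]],
  [[0, 0, 0], [0, 0, 0]],
  [[0, 0, 0], [0, 0, 0]],
  [[0, 0, 0], [0, 0, 0]],
])

```text
time_s: 10.9
tcp_pos: [0.4339, -0.2753, 0.0474]
eef_rot: [143.2, 89.5, 162.3]
contact_force: [-0.7, -0.8, 0.4]
gripper_width: 0.0502
```

Run:
```python
from h import *
s=r.get_state(); print(s["tcp_pos"],yawof(rot(s)),s["contact_force"],goal([.4346,-.2782,.049],down(108.9),s))
```

```text
[ 0.43394476 -0.27528141  0.04743214] 109.15035458836537 [-0.73705912 -0.82529777  0.41000501] (array([-0.0105, -0.0198, -0.0023]), array([ 0.0056, -0.0081, -0.006 ]))
```

>>> send_rows([
  [[-0.01, -0.02, 0], [0, -0.008, -0.006]],
  [[-0.01, -0.02, 0], [0, -0.008, -0.006]],
  [[-0.01, -0.02, 0], [0, -0.008, -0.006]],
  [[-0.01, -0.02, 0], [0, -0.008, -0.006]],
  [[-0.01, -0.02, 0], [0, -0.008, -0.006]],
])

```text
time_s: 11.4
tcp_pos: [0.4348, -0.2781, 0.0488]
eef_rot: [151.7, 90.0, 170.8]
contact_force: [-0.3, 0.3, -0.3]
gripper_width: 0.0503
```

>>> send_rows([
  [[0, 0, 0], [0, 0, 0]],
  [[0, 0, 0], [0, 0, 0]],
  [[0, 0, 0], [0, 0, 0]],
  [[0, 0, 0], [0, 0, 0]],
  [[0, 0, 0], [0, 0, 0]],
], jaw=-1, force=45)

```text
time_s: 11.9
tcp_pos: [0.435, -0.2782, 0.0489]
eef_rot: [171.7, 90.0, -169.1]
contact_force: [0.9, -0.3, -0.9]
gripper_width: 0.0215
```

>>> send_rows([
  [[0, 0, 0], [0, 0, 0]],
  [[0, 0, 0], [0, 0, 0]],
  [[0, 0, 0], [0, 0, 0]],
  [[0, 0, 0], [0, 0, 0]],
  [[0, 0, 0], [0, 0, 0]],
])

```text
time_s: 12.4
tcp_pos: [0.4349, -0.2781, 0.0488]
eef_rot: [158.1, 90.0, 177.2]
contact_force: [-0.3, -0.3, 0.6]
gripper_width: 0.0215
```

>>> send_rows([
  [[-0.1, 0, 0], [0, 0, 0]],
  [[-0.25, 0, 0], [0, 0, 0]],
  [[-0.4, 0, 0], [0, 0, 0]],
  [[-0.55, 0, 0], [0, 0, 0]],
  [[-0.55, 0, 0], [0, 0, 0]],
])

```text
time_s: 12.9
tcp_pos: [0.4366, -0.2787, 0.1342]
eef_rot: [-37.2, 89.7, -18.1]
contact_force: [1.1, 0.0, -1.9]
gripper_width: 0.0216
```

Run:
```python
from h import *
s=r.get_state(); print(s["tcp_pos"],yawof(rot(s)),s["contact_force"],s["gripper_width"])
# board from the top view; pre-place: block 20 mm off both fences
B=np.array([.566,.130]); t=np.radians(15.95); Q=np.array([[np.cos(t),-np.sin(t)],[np.sin(t),np.cos(t)]])
print("snap-contact tool in board",Q.T@(np.array([.6251,.2156])-B)*1000)
p=B+Q@np.array([.025,.05]); print(p); print(goal([*p,.13],down(105.95),s))
```

```text
[ 0.43655768 -0.27866368  0.13420109] 109.18021371907156 [ 1.10824719  0.03876778 -1.91284719] 0.021624758286187776
snap-contact tool in board [80.3475028  66.06397501]
[0.57629763 0.18494505]
(array([0.0277, 2.6132, 1.8952]), array([0.0718, 0.005 , 0.0036]))
```

>>> send_rows([
  [[0, 0.2, 0.15], [0, 0, 0]],
  [[0, 0.4, 0.3], [0, 0, 0]],
  [[0, 0.6, 0.45], [0, 0, 0]],
  [[0, 0.8, 0.58], [0, 0, 0]],
  [[0, 0.87, 0.63], [0, 0, 0]],
])

```text
time_s: 13.4
tcp_pos: [0.4831, -0.122, 0.1335]
eef_rot: [-35.7, 89.8, -16.4]
contact_force: [-1.1, -0.2, -1.0]
gripper_width: 0.0218
```

>>> send_rows([
  [[0, 0.2, 0.15], [0, 0, 0]],
  [[0, 0.4, 0.3], [0, 0, 0]],
  [[0, 0.6, 0.45], [0, 0, 0]],
  [[0, 0.8, 0.58], [0, 0, 0]],
  [[0, 0.87, 0.63], [0, 0, 0]],
])

```text
time_s: 13.9
tcp_pos: [0.5297, 0.0347, 0.1328]
eef_rot: [-37.7, 89.8, -18.3]
contact_force: [-0.5, -0.3, -0.9]
gripper_width: 0.0222
```

>>> send_rows([
  [[0, 0.2, 0.15], [0, 0, 0]],
  [[0, 0.4, 0.3], [0.03, 0, 0]],
  [[0, 0.6, 0.45], [0.07, 0, 0]],
  [[0, 0.8, 0.58], [0.07, 0, 0]],
  [[0, 0.87, 0.63], [0.07, 0, 0]],
])

```text
time_s: 14.4
tcp_pos: [0.576, 0.1912, 0.1319]
eef_rot: [-41.9, 89.8, -25.6]
contact_force: [0.1, -0.0, -1.8]
gripper_width: 0.0216
```

```bash
cat > pl.py <<'E'
import sys
from h import *
np.set_printoptions(precision=4,suppress=True)
B=np.array([.566,.130]); t=np.radians(15.95); Q=np.array([[np.cos(t),-np.sin(t)],[np.sin(t),np.cos(t)]])
bx,by,z=map(float,sys.argv[1:4]); s=r.get_state(); Rm=rot(s)
f=s["contact_force"]; print("t",s["time_s"],"board xy mm",Q.T@(s["tcp_pos"][:2]-B)*1000,"z",s["tcp_pos"][2],"yaw",yawof(Rm),"tilt",np.degrees(np.arccos(-Rm.as_matrix()[2,0])),"F board",Q.T@f[:2],f[2],"M",s["moment"],"w",s["gripper_width"])
print(goal([*(B+Q@np.array([bx,by])/1000),z],down(105.95),s))
E
python3 pl.py 25 50 .066
```

```text
t 14.4 board xy mm [26.4818 56.0892] z 0.13186822717609867 yaw 106.3178000978315 tilt 0.19961623580688334 F board [ 0.1172 -0.084 ] -1.7655416337656875 M [-0.0295 -0.1342 -0.0028] w 0.021636569410339885
(array([ 0.4392, -0.0395, -0.0113]), array([0.0082, 0.0033, 0.003 ]))
```

>>> send_rows([
  [[0.1, -0.04, -0.01], [0.008, 0.003, 0.003]],
  [[0.2, -0.04, -0.01], [0.008, 0.003, 0.003]],
  [[0.32, -0.04, -0.01], [0.008, 0.003, 0.003]],
  [[0.42, -0.04, -0.01], [0.008, 0.003, 0.003]],
  [[0.44, -0.04, -0.01], [0.008, 0.003, 0.003]],
])

```text
time_s: 14.9
tcp_pos: [0.5746, 0.1824, 0.0629]
eef_rot: [-167.3, 89.7, -151.4]
contact_force: [-0.4, -0.9, -1.6]
gripper_width: 0.0218
```

>>> send_rows([
  [[0, 0, 0], [0, 0, 0]],
  [[0, 0, 0], [0, 0, 0]],
  [[0, 0, 0], [0, 0, 0]],
  [[0, 0, 0], [0, 0, 0]],
  [[0, 0, 0], [0, 0, 0]],
])

```text
time_s: 15.4
tcp_pos: [0.5748, 0.1826, 0.0635]
eef_rot: [-169.3, 89.8, -153.5]
contact_force: [-0.0, -1.8, -1.5]
gripper_width: 0.0215
```

```bash
python3 pl.py 25 50 .061
```

```text
t 15.4 board xy mm [22.9276 48.1708] z 0.06352683421421045 yaw 105.86233863973035 tilt 0.22454672608420745 F board [-0.5103 -1.7706] -1.4514663430060104 M [ 0.0859 -0.1633 -0.0408] w 0.02146466175699166
(array([0.0168, 0.0122, 0.0139]), array([-0.0019, -0.0049,  0.0009]))
```

>>> send_rows([
  [[0.007, 0, 0], [0, -0.005, 0]],
  [[0.014, 0, 0], [0, -0.005, 0]],
  [[0.02, 0, 0], [0, -0.005, 0]],
  [[0.02, 0, 0], [0, -0.005, 0]],
  [[0.02, 0, 0], [0, -0.005, 0]],
])

```text
time_s: 15.9
tcp_pos: [0.5748, 0.1826, 0.0609]
eef_rot: [-78.0, 90.0, -62.1]
contact_force: [-3.0, -0.3, 4.8]
gripper_width: 0.0216
```

```bash
python3 pl.py 45 50 .061
```

```text
t 15.9 board xy mm [22.905  48.1981] z 0.06086684065985396 yaw 105.87420082191795 tilt 0.04689391834851431 F board [-2.9913  0.5244] 4.786721231622396 M [0.0616 0.797  0.0187] w 0.02160850588577035
(array([-0.0009,  0.0122,  0.1473]), array([-0.0017,  0.0002,  0.001 ]))
```

>>> send_rows([
  [[0, 0.03, 0.03], [0, 0, 0]],
  [[0, 0.06, 0.06], [0, 0, 0]],
  [[0, 0.09, 0.09], [0, 0, 0]],
  [[0, 0.12, 0.12], [0, 0, 0]],
  [[0, 0.13, 0.13], [0, 0, 0]],
])

```text
time_s: 16.4
tcp_pos: [0.5886, 0.2071, 0.0609]
eef_rot: [-93.5, 89.9, -77.6]
contact_force: [-3.1, -4.3, 6.3]
gripper_width: 0.0217
```

```bash
python3 pl.py 46 71 .061
```

```text
t 16.4 board xy mm [42.8751 67.9553] z 0.06089837816729654 yaw 105.90096982142121 tilt 0.07106744100138553 F board [-4.1792 -3.2451] 6.281112544699366 M [-1.6303  0.5963 -0.0379] w 0.021681084643984674
(array([-0.0007,  0.0203,  0.0208]), array([-0.0011, -0.0001,  0.0016]))
```

>>> send_rows([
  [[0, 0, 0.01], [0, 0, 0]],
  [[0, 0, 0.02], [0, 0, 0]],
  [[0, 0.01, 0.02], [0, 0, 0]],
  [[0, 0.02, 0.02], [0, 0, 0]],
  [[0, 0.02, 0.02], [0, 0, 0]],
])

```text
time_s: 16.9
tcp_pos: [0.5908, 0.2095, 0.061]
eef_rot: [-110.1, 89.8, -94.2]
contact_force: [0.3, -8.6, 5.4]
gripper_width: 0.0218
```

```bash
python3 pl.py 46 71 .061
```

```text
t 16.9 board xy mm [45.6541 69.5994] z 0.06100744780940571 yaw 105.90957228541873 tilt 0.19851746180430424 F board [-2.0299 -8.3358] 5.385176679706853 M [-3.2932 -0.4492  0.0584] w 0.02182867203225367
(array([0.    , 0.0093, 0.0023]), array([-0.0009, -0.0015,  0.0041]))
```

>>> send_rows([
  [[0, 0, 0.005], [0, 0, 0]],
  [[0, 0, 0.01], [0, 0, 0]],
  [[0, 0, 0.015], [0, 0, 0]],
  [[0, 0, 0.02], [0, 0, 0]],
  [[0, 0, 0.02], [0, 0, 0]],
])

```text
time_s: 17.4
tcp_pos: [0.591, 0.2094, 0.061]
eef_rot: [-147.8, 89.6, -131.9]
contact_force: [-13.1, -3.5, 13.9]
gripper_width: 0.0218
```

```bash
python3 pl.py 46 71 .061
```

```text
t 17.4 board xy mm [45.8848 69.4194] z 0.06104661387673411 yaw 105.88262154970897 tilt 0.4194656265327517 F board [-13.5879   0.222 ] 13.902196662498392 M [-0.8684  4.4821  0.0433] w 0.02180538038083638
(array([0.0003, 0.0105, 0.0008]), array([-0.0015, -0.0079,  0.005 ]))
```

>>> send_rows([
  [[0, 0.02, 0.003], [0, -0.008, 0.005]],
  [[0, 0.035, 0.005], [0, -0.008, 0.005]],
  [[0, 0.035, 0.02], [0, -0.008, 0.005]],
  [[0, 0.035, 0.03], [0, -0.008, 0.005]],
  [[0, 0.04, 0.03], [0, -0.008, 0.005]],
])

```text
time_s: 17.9
tcp_pos: [0.5909, 0.2098, 0.0612]
eef_rot: [-143.3, 89.3, -127.5]
contact_force: [-5.5, -28.0, 18.3]
gripper_width: 0.0219
```

```bash
python3 pl.py 46 71 .061
```

```text
t 17.9 board xy mm [45.8886 69.9085] z 0.06115480715565145 yaw 105.83833469065281 tilt 0.6959256556342882 F board [-12.9723 -25.4458] 18.279815470350776 M [-10.4798   1.4134   0.2287] w 0.02193591240620195
(array([0.001 , 0.0073, 0.0007]), array([-0.0025, -0.0124,  0.0092]))
```

>>> send_rows([
  [[0, 0.01, 0.01], [-0.002, -0.012, 0.009]],
  [[0, 0.02, 0.01], [-0.002, -0.016, 0.012]],
  [[0, 0.028, 0.02], [-0.002, -0.02, 0.015]],
  [[0, 0.028, 0.035], [-0.002, -0.022, 0.016]],
  [[0, 0.028, 0.035], [-0.002, -0.022, 0.016]],
])

```text
time_s: 18.4
tcp_pos: [0.5909, 0.2095, 0.0609]
eef_rot: [-169.5, 89.8, -153.6]
contact_force: [-12.4, -21.3, 20.4]
gripper_width: 0.0217
```

```bash
python3 pl.py 46 71 .061
python3 - <<'E'
from h import *
c=r.capture("scene"); save(c,"scene3",(290,130,450,270),4.5)
print(len(c))
E
```

```text
t 18.4 board xy mm [45.7961 69.6199] z 0.060928438729387156 yaw 105.85796777250499 tilt 0.20396683756687928 F board [-17.7668 -17.1085] 20.38363745969256 M [-7.6899  4.1035  0.1378] w 0.021693177928817673
(array([-0.0005,  0.0092,  0.0013]), array([-0.002 , -0.0045,  0.0008]))
6
```

View pics/scene3.png

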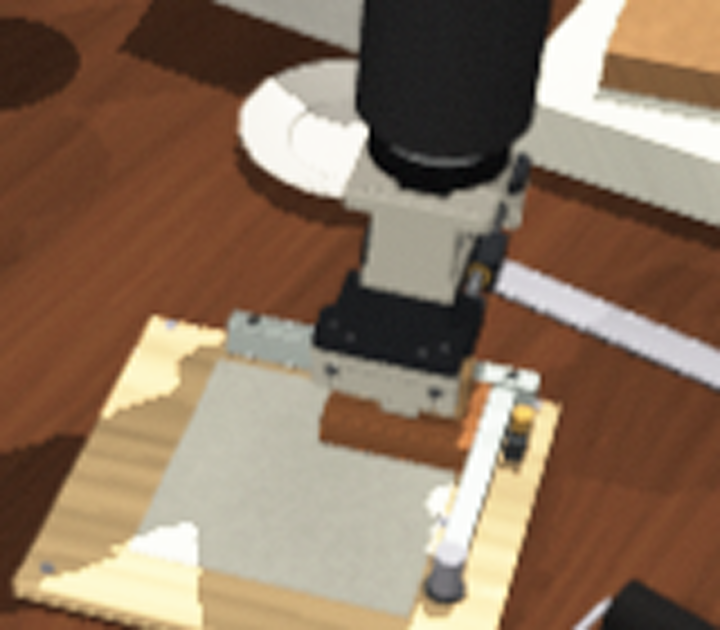

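The crop shows the block down on the paper in the corner, its end against the hinged fence at about (465,440) and the gripper over the grip. Both board-axis forces are about 17 N. I'll do one last press with a firmer grip, less down-force and more on both fences, so that friction cannot be carrying either push.

>>> send_rows([
  [[-0.005, 0.02, 0.01], [-0.002, -0.012, 0.008]],
  [[-0.01, 0.03, 0.02], [-0.002, -0.016, 0.012]],
  [[-0.012, 0.04, 0.03], [-0.002, -0.02, 0.014]],
  [[-0.012, 0.042, 0.045], [-0.002, -0.024, 0.018]],
  [[-0.012, 0.042, 0.045], [-0.002, -0.024, 0.018]],
], force=60)

```text
time_s: 18.95
tcp_pos: [0.5909, 0.2095, 0.0609]
eef_rot: [82.6, 89.7, 98.4]
contact_force: [-8.3, -27.5, 11.6]
gripper_width: 0.0217
```

```bash
python3 pl.py 46 71 .061; python3 -c "
from h import *
c=r.capture('top');c=r.capture('scene')"; python3 pl.py 46 71 .061
```

```text
t 18.95 board xy mm [45.7401 69.6024] z 0.06090062383787732 yaw 105.84670071995299 tilt 0.29880495889591435 F board [-15.5672 -24.1321] 11.643786195250755 M [-10.4454   2.5905   0.2034] w 0.021688300561084575
(array([-0.0006,  0.0093,  0.0017]), array([-0.0023,  0.0009, -0.0066]))
t 19.05 board xy mm [45.7111 69.6   ] z 0.060881113378395836 yaw 105.85417980428461 tilt 0.29405085756948784 F board [-14.612  -24.2123] 11.862342425889116 M [-10.491    2.4373   0.2058] w 0.021194129231141848
(array([-0.0007,  0.0093,  0.0019]), array([-0.0021,  0.0009, -0.0065]))
```

>>> send_rows([
  [[-0.002, 0.004, 0.02], [-0.002, -0.01, 0]],
  [[-0.005, 0.006, 0.04], [-0.002, -0.015, 0.002]],
  [[-0.006, 0.015, 0.055], [-0.002, -0.02, 0.004]],
  [[-0.006, 0.03, 0.055], [-0.002, -0.02, 0.005]],
  [[-0.006, 0.032, 0.055], [-0.002, -0.02, 0.005]],
])

```text
time_s: 19.55
tcp_pos: [0.5911, 0.2095, 0.0609]
eef_rot: [71.8, 89.9, 87.7]
contact_force: [-18.1, -23.1, 22.5]
gripper_width: 0.0211
```

```bash
python3 pl.py 46 71 .061; python3 -c "
from h import *
c=r.capture('top');c=r.capture('scene')"; python3 pl.py 46 71 .061
```

```text
t 19.55 board xy mm [46.0228 69.5416] z 0.060880528130759046 yaw 105.8572686955728 tilt 0.10991036487584119 F board [-23.7898 -17.2341] 22.487226196526464 M [-8.62    6.3378  0.0313] w 0.021148452359965503
(array([-0.0008,  0.0097, -0.0002]), array([-0.0021,  0.0008, -0.0023]))
t 19.65 board xy mm [46.0136 69.5153] z 0.06088594490253818 yaw 105.84504619641086 tilt 0.12437193359920748 F board [-23.9069 -15.8129] 22.10346266703228 M [-8.1015  6.5925  0.1381] w 0.02129869451576549
(array([-0.0007,  0.0099, -0.0001]), array([-0.0023,  0.0009, -0.0026]))
```

>>> send_rows([
  [[-0.005, 0.02, 0.025], [-0.002, -0.01, 0.004]],
  [[-0.012, 0.03, 0.04], [-0.002, -0.015, 0.006]],
  [[-0.018, 0.045, 0.05], [-0.002, -0.02, 0.008]],
  [[-0.018, 0.05, 0.06], [-0.002, -0.02, 0.008]],
  [[-0.018, 0.05, 0.06], [-0.002, -0.02, 0.008]],
])

```text
time_s: 20.15
tcp_pos: [0.5909, 0.2097, 0.061]
eef_rot: [-154.3, 89.8, -138.6]
contact_force: [-13.1, -30.7, 12.0]
gripper_width: 0.0213
```

```bash
python3 pl.py 46 71 .061; python3 -c "
from h import *
c=r.capture('top');c=r.capture('scene')"; python3 pl.py 46 71 .061
```

```text
t 20.15 board xy mm [45.8784 69.7588] z 0.06096252501707977 yaw 105.79031974089429 tilt 0.18535314928273267 F board [-21.0096 -25.9665] 11.983299817939848 M [-11.3721   4.0805   0.2158] w 0.021262829874504327
(array([-0.0003,  0.0083,  0.0008]), array([-0.0036, -0.0037,  0.0018]))
t 20.25 board xy mm [45.8935 69.778 ] z 0.0609655770327477 yaw 105.78727662334569 tilt 0.1698399297848411 F board [-20.7152 -25.9063] 12.19610245747389 M [-11.3106   3.9802   0.2729] w 0.02172287139372959
(array([-0.0002,  0.0081,  0.0007]), array([-0.0036, -0.0034,  0.0016]))
```

Run:
```python
from h import *
c=r.capture("top")
for t in("round_block","block_center","ink_jar","phone","tumbler"):
    for d in r.find_in(c,t)[:4]: print(t,np.round(d["uv"]),round(d["score"],2))
print(r.close_job())
```

```text
round_block [426. 244.] 0.94
block_center [472. 347.] 0.92
block_center [375. 308.] 0.77
block_center [373. 244.] 0.76
block_center [426. 199.] 0.62
ink_jar [372. 179.] 0.79
phone [389. 365.] 0.88
phone [287. 204.] 0.7
tumbler [495. 238.] 0.63
the job is handed in; nothing more can be done
None
```

I swung the hinged fence home, then set the wooden block flat in the corner. I handed the job in at about 20 s, still gripping the block and pressing it against both fences.

- **Hinged fence:** it met a hard stop at 17 N, square to the fixed fence in the close-up scene view. The tool position there put the working face at board x ≈ 89.9 mm, against 90 mm nominal.
- **Block:** the gripper centre ended at about (45.9, 69.8) mm in the board's frame; a fully seated block has its centre at (45, 70). The tool was tilted less than 0.2°.
- **Final push:** about 21 N toward the hinged fence and 26 N toward the fixed fence, with about 12 N down. Both side forces held steady over the last 0.1 s I checked.
- **Other objects:** in the last top view the round block, all four blue look-alikes, ink jar, phone and tumbler were within about 4 pixels of where they started. I did not recheck the brayer, plate and ruler.

Two things did not check out cleanly:

- **Uneven presses:** two earlier presses came out lopsided, about 15 and 24 N, then 24 and 16 N. In those, friction could have been carrying the weaker side, so I pressed again until both were firm.
- **Block-to-fence contact:** I judged it from forces and positions only, because the gripper hid the fixed-fence side from the cameras.

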